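Fold the retaining flap and shut the weight case

ROBOT

A 6-joint arm with a two-finger parallel gripper is mounted at the origin on a cart in front of the work surface, level with it; the furniture and walls round the work are solid. World frame = base frame: x ahead of the robot, y to its left, z up, the work surface at z = 0. Lengths are in m, angles in rad, forces in N, time in s.
With the tool pointing down it reaches from about 0.25 to 0.8 m from the base axis. Payload 3.9 kg.
Tool frame: the origin (TCP) lies between the finger pads; the fingertips stand r.tip_extent ahead of it and the grasp point (between the pads) lies 5 mm behind it (r.tip_extent is the distance from the TCP to the fingertips, in m); z points along the fingers, y is the line along which they close (so a half turn about z gives the same grasp; the last joint's range is limited). The gripper opens to 85 mm and grips with 20 to 120 N. Pads are 22 mm wide; open, the fingers measure 114 mm over their backs; the gripper's body (76 mm by 85 mm) begins 54 mm behind the grasp point. The pads swing forward as they close: fully open they stand 13 mm farther back than shut.
Start: joints at [1.176, 0.26, -0.138, 1.173, 0, 1.571], TCP at [0.202, 0.485, 0.245] pointing down, gripper open.
Joint ranges: [-2.78, 2.78], [-0.83, 1.72], [-1.28, 1.37], [-1.9, 2.12], [-1.57, 1.48], [-3.14, 3.14]. Speed limits (rad/s): [2.57, 2.57, 3.14, 3.14, 3.14, 3.14].

INTERFACE

Orientations are given as a rotation vector (axis times angle).
In Python, from station import r, cams, models gives the robot as it stands.
- The arm moves only by the tool drive_tool, never from a script. Its argument "commands" is a list of rows, each a list of 4 numbers: the shift along the tool's x, y, z in mm, then the turn about the tool's z in degrees. In form: [[tx, ty, tz, yaw], ...]. A call has exactly 8 rows; each row is the pose to reach, as a shift and turn from the pose commanded when the call began, along the tool's axes at that moment; what a row does not reach only later rows make up. A row lasts 1/10 s, in which the tool goes at most 50 mm and 8.59 degrees, less where a joint would pass 70% of its speed; a pose out of reach is approached as far as the arm can. A call with a gripper value outside its range is refused whole. "claw" is the opening, from 0 (shut) to 1 (fully open), set as the call begins (left out, the last holds). The fingers move at their own pace and stop on an object; "squeeze" is the grip in N (left out, the last holds). Time passes only in rows, so rows that repeat a pose let the fingers close, or fill a call up. It gives the time, the measured TCP pose, the force, the opening and the grip force at its end, in the units of the state.
- r.get_state(): the state, without advancing time (a new reading comes with each control period).
- cams.camera(name): name is "scene" or "top" or "wrist"; returns a dict with "color" (420x560x3 uint8, red, green, blue), "fx", "fy", "cx", "cy" (pixels), "rvec" (rotation vector, rad) and "tvec" (3), from world to camera coordinates, as OpenCV has them. Camera axes: x right, y down, z forward; pixel columns grow to the right and rows downward; lengths in m; the calibration is good to about 2 mm. A picture is of the moment at which its call begins. There is no depth.
- r.close_job(): hands the job in; it is judged then, once.
Trained networks look in the newest picture that a camera, given by its name, has taken for a name from the list of things; names that differ only in an ending like _2 or _b are one class to them, and where a whole thing is asked for, a point or a joint stands for the part that bears it (a point fixed in the world has none). Each returns a list of dicts, best first, with "score" (0 to 1); they miss things now and then, are a little off and sometimes report something else, mostly with a low value. They report only what shows in the picture. A call takes as long as a camera call.
- models.find_in(camera, thing): "pixel" ([column, row] in pixels, amid what is visible of it).
- models.masks_of(camera, thing): "mask" (420x560 bool, what is visible of it) and "pixel" ([column, row] in pixels, amid what is visible of it).
- models.mark_of(camera, thing): "pixel" ([column, row] in pixels: a listed point, or the origin of a listed thing).
The state is a dict: "time": time; "joints": joint angles; "qd": joint speeds; "effort": joint torques, N m; "tcp_pos": TCP position; "ee_rot": TCP orientation; "force": force on the tool from outside, world axes, zero at the start; "torque": the same for the moment, N m; "opening": finger opening in m; "gripper_force": force on a finger pad.
Only numpy, scipy, OpenCV 4.12 (cv2) and the standard library are available. Lean on these libraries where they do the work, as an engineer would, in place of code of your own. Each camera call takes 0.05 s, during which the arm holds its last target. There are 200 camera calls.

TASK

Close up the open case of balance weights: first fold the upright orange flap flat down over the weights, then swing the blue lid fully shut over it. Push both down lightly with the fingertips or the outside of the fingers, without squeezing or forcing them, and take the hand clear. Leave the weights in their pockets and do not disturb the dropper bottle, culture dish or blue slide box.

Things in the scene. Friction and masses are not known exactly. Their poses are not given: they have to be found in the camera images.
- case: Open tray of the weight case, black plastic with grey foam inside, 120 (x) x 140 (y) x 56 mm high, walls 4 mm, fixed on a 150 x 170 mm stone block that is 8 to 55 mm high. Origin: centre of the case's underside, on top of the block; x points from the front to the lid's hinge side, y to the wall at which the flap is hinged, z up. It stands in one of two places, turned up to 0.4 rad.
- flap (a joint): Angle of the orange retaining flap, a stiff plate 94 mm wide (case x -52 to +42 mm), 115 mm long, 3 mm thick: 0 = flat over the weights (its top 51.5 mm above the case's origin), 1.57 = upright, at most 1.75; starts at 1.35 to 1.7. Its hinge is stiff (0.035 N m): it stays where it is left; under 1 N near its edge folds it. Folding moves its free edge over towards case -y and down.
- flap_hinge (a point): Middle of the flap's hinge line, which runs along case x inside the +y wall, at case x -5, y 62, z 50 mm, in the middle of the plate's thickness. Its axes turn with the flap: -y runs from hinge to free edge, z is the normal of the face that is up when flat (and faces case +y, away from the weights, when upright).
- flap_edge (a point): Middle of the flap's free edge, 115 mm from the hinge.
- lid (a joint): Angle of the blue lid: 0 = shut, 1.57 = upright, at most 1.9; starts at 1.5 to 1.8. Its hinge is stiff (0.13 N m): it stays where it is left and must be pushed all the way down (about 1 to 3 N near the front edge). The upright flap physically stops it.
- lid_hinge (a point): Middle of the lid's hinge line, which runs along case y on the far rim, at case x 61, y 0, z 56.5 mm. Its axes turn with the lid: -x runs along the lid from hinge to front edge, z is the outward normal of its outer face.
- lid_front (a point): Middle of the front edge of the lid's outer face, 122 mm from the hinge line along the lid and 20 mm outward. The lid is a 142 mm wide shell, 20 mm deep with 3 mm walls; shut, its flat outer face is 76.5 mm above the case's origin.
- weight_big: Brass-coloured balance weight with a knob, 22 mm wide, 30 mm high, origin at the centre of its underside; stands loose in a foam pocket of the case, pocket floor 16 mm above the case's origin, and ends 2.5 mm below the folded flap.
- weight_left: Smaller brass-coloured weight, 17 x 17 x 24 mm, origin under its centre, loose in its pocket in the case on the +y side.
- weight_right: The same smaller weight in the pocket on the -y side.
- dropper: Small amber dropper bottle with a black cap, 29 mm wide, 63 mm high, origin under its centre; stands loose between the two places.
- dish: Round flat culture dish, 65 mm wide, 14 mm high, origin under its centre; lies loose to the left of the left place.
- box: Closed blue slide box, 98 x 115 x 34 mm, origin under its centre; stands loose in the place where the case is not. Its lid is fixed; not part of the job.

How it is judged:
By the outcome, as a careful person would: the job done as asked, in the order asked, and still so for the second after the job is handed in, with the robot touching nothing.
It also fails if it takes over 58 s, if anything falls off the work surface, if the arm or the gripper's body presses on something with over 40 N, if the wrist force passes 120 N, or if a joint passes its speed limit or range.

## Working session

There is one attempt and no reset: what is moved stays moved. The work goes in short steps, Python scripts to look and compute and a tool call to move; the robot and the scene stay as the last step left them, time stands still between calls to the robot, and variables do not carry over. Pictures are saved under pics/ and viewed, at most 10 in all, crops included, and the job is handed in when it is done.

Besides the shell and the picture viewer there is one more tool, called after "Request:" as name(argument=value, ...) on one line, values as JSON. drive_tool: Moves the arm, as the interface text tells. Its arguments: {"type":"object","properties":{"commands":{"type":"array","items":{"type":"array","items":{"type":"number"}}},"claw":{"type":"number"},"squeeze":{"type":"number"}},"required":["commands"]}

```bash
mkdir -p pics; cat > h.py <<'E'
import numpy as np, cv2
from station import r, cams, models
from scipy.spatial.transform import Rotation as R
from scipy.optimize import least_squares
def proj(c,P):
    K=np.array([[c['fx'],0,c['cx']],[0,c['fy'],c['cy']],[0,0,1]],float)
    return cv2.projectPoints(np.array(P,float).reshape(-1,1,3),np.array(c['rvec'],float),np.array(c['tvec'],float),K,None)[0].reshape(-1,2)
E
python3 - <<'E'
from h import *
print(r.get_state()); print(r.tip_extent)
ims=[]
for n in ("scene","top"):
    c=cams.camera(n); ims.append(c['color'])
    cv2.imwrite(f'pics/{n}0.png',c['color'][:,:,::-1])
    print(n,[np.round(c[k],3) for k in('fx','fy','cx','cy','rvec','tvec')])
    for t in ("case","flap_hinge","flap_edge","lid_hinge","lid_front","weight_big","weight_left","weight_right","dropper","dish","box"):
        print(t,[(np.round(d['pixel'],1).tolist(),round(d['score'],2)) for d in models.mark_of(n,t)[:2]])
E
```

```text
{'time': 0.0, 'joints': array([ 1.17598198e+00,  2.60658832e-01, -1.39395278e-01,  1.17273233e+00,
       -3.09088990e-06,  1.57079957e+00]), 'qd': array([-0.00187173,  0.00044825,  0.00074473,  0.00016256, -0.00027263,
       -0.00043654]), 'effort': array([-1.77417354e-03, -4.05675244e+01,  2.53923333e+01,  1.88271044e-02,
       -1.48693639e-04,  1.17790684e-06]), 'tcp_pos': array([0.20167325, 0.48398167, 0.2444682 ]), 'ee_rot': array([-6.16081523e-01, -3.08019567e+00,  3.06591876e-03]), 'force': array([-0.38219935, -0.27489053,  0.29405387]), 'torque': array([-0.01230368, -0.01932932,  0.01106412]), 'gripper_force': 0.0, 'opening': 0.08568050602613458}
0.014
scene [np.float64(421.969), np.float64(421.969), np.float64(280.062), np.float64(215.106), array([ 2.246, -0.843,  0.341]), array([-0.366,  0.276,  1.077])]
case [([344.6, 293.5], 0.89)]
flap_hinge [([323.2, 268.7], 0.63)]
flap_edge [([319.3, 235.8], 0.84)]
lid_hinge [([359.9, 263.5], 0.82), ([227.3, 201.8], 0.64)]
lid_front [([372.0, 221.4], 0.69)]
weight_big [([330.6, 289.8], 0.59)]
weight_left [([338.2, 278.1], 0.43)]
weight_right [([351.8, 285.3], 0.38)]
dropper [([273.2, 259.5], 0.44)]
dish [([188.4, 182.2], 0.74), ([369.6, 224.1], 0.46)]
box [([231.0, 203.7], 0.63)]
top [np.float64(387.082), np.float64(387.082), np.float64(272.636), np.float64(202.881), array([ 2.2  , -2.006,  0.208]), array([-0.046,  0.456,  1.226])]
case [([362.4, 218.7], 0.77), ([366.4, 214.6], 0.55)]
flap_hinge [([343.4, 218.4], 0.52)]
flap_edge [([348.0, 211.2], 0.54)]
lid_hinge [([363.2, 194.4], 0.65), ([373.8, 174.6], 0.27)]
lid_front [([347.8, 209.1], 0.64), ([372.4, 175.6], 0.61)]
weight_big [([356.9, 222.2], 0.62)]
weight_left [([357.1, 207.0], 0.44)]
weight_right [([367.9, 214.2], 0.6)]
dropper [([288.7, 230.0], 0.52)]
dish [([160.8, 211.5], 0.84)]
box [([214.6, 205.1], 0.6)]
```

View pics/scene0.png

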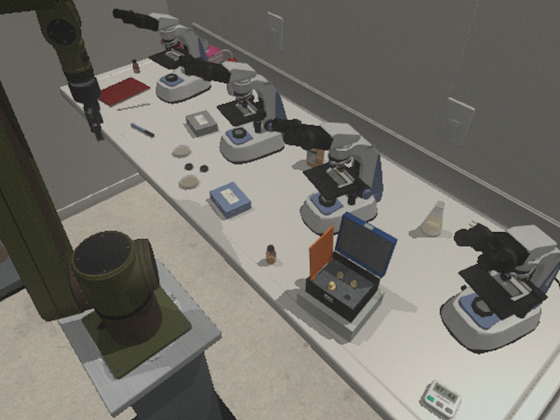

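View pics/top0.png

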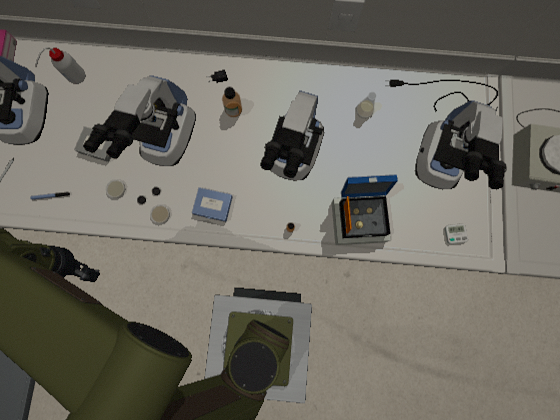

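The case is in the right-hand place, at scene (345,285) and top (363,212). The orange flap is upright at scene (321,252), and the blue lid is open at scene (365,243). The dropper is at top (290,229) and the box at top (212,204). Next I'll fit the pose.

```bash
cat >> h.py <<'E'
def case_pts(p):
    x,y,yaw,f,l=p
    Rz=R.from_euler('z',yaw).as_matrix(); o=np.array([x,y,.055])
    fh=np.array([-.005,.062,.05]); lh=np.array([.061,0,.0565])
    # flap: -y dir rotates up; lid: -x dir rotates up
    fe=fh+.115*np.array([0,-np.cos(f),np.sin(f)])
    u=np.array([-np.cos(l),0,np.sin(l)]); n=np.array([np.sin(l),0,np.cos(l)])
    lf=lh+.122*u+.02*n
    P=dict(case=[0,0,0],flap_hinge=fh,flap_edge=fe,lid_hinge=lh,lid_front=lf)
    return {k:o+Rz@np.array(v) for k,v in P.items()}
def fit(p0,names=("scene","top")):
    obs=[]
    for n in names:
        c=cams.camera(n)
        for t in ("case","flap_hinge","flap_edge","lid_hinge","lid_front"):
            for d in models.mark_of(n,t)[:3]: obs.append((c,n,t,np.array(d['pixel']),d['score']))
    def res(p,sel):
        P=case_pts(p); return np.concatenate([(proj(c,P[t])[0]-px)*s for c,n,t,px,s in sel])
    f=least_squares(res,p0,args=(obs,),loss='soft_l1',f_scale=1.0)
    P=case_pts(f.x)
    for c,n,t,px,s in obs: print(n,t,round(s,2),np.round(proj(c,P[t])[0]-px,1))
    return f.x
E
python3 - <<'E'
from h import *
p=fit([.45,-.25,0,1.5,1.6])
print(np.round(p,4)); print({k:np.round(v,3) for k,v in case_pts(p).items()})
Rz=R.from_euler('z',p[2]).as_matrix(); o=np.array([p[0],p[1],.055])
for n in("scene","top"):
    c=cams.camera(n); im=c['color'][:,:,::-1].copy(); S=3
    im=cv2.resize(im,None,fx=S,fy=S,interpolation=cv2.INTER_CUBIC)
    def line(L,col):
        q=proj(c,[o+Rz@np.array(a) for a in L]); cv2.polylines(im,[np.int32((q+.5)*S)],True,col,1)
    for z in(0,.056): line([[a,b,z] for a,b in((-.06,-.07),(.06,-.07),(.06,.07),(-.06,.07))],(0,255,0))
    f,l=p[3:]
    F=lambda x,d:[x,.062-d*np.cos(f),.05+d*np.sin(f)]
    line([F(-.052,0),F(.042,0),F(.042,.115),F(-.052,.115)],(255,0,255))
    L=lambda d,y:[.061-d*np.cos(l)+.02*np.sin(l),y,.0565+d*np.sin(l)+.02*np.cos(l)]
    line([L(0,-.071),L(0,.071),L(.122,.071),L(.122,-.071)],(255,255,0))
    u,v=np.int32(proj(c,o)[0]*S); 
    cv2.imwrite(f'pics/fit_{n}.png',im[v-290:v+150,max(u-200,0):u+200])
a=[cv2.imread(f'pics/fit_{n}.png') for n in("scene","top")]
h=min(i.shape[0] for i in a); cv2.imwrite('pics/fit.png',np.hstack([i[:h] for i in a]))
E
```

```text
scene case 0.75 [ 0.7 -3. ]
scene flap_hinge 0.93 [-0.2 -3.3]
scene flap_edge 0.76 [-2.5  1.2]
scene lid_hinge 0.79 [ 0.1 -1.6]
scene lid_front 0.91 [-0.7  0.9]
top case 0.9 [0.9 0.8]
top case 0.19 [ 1.6 24.1]
top flap_hinge 0.47 [-0.8 -0.8]
top flap_edge 0.59 [1.7 0.1]
top lid_hinge 0.81 [2.3 0. ]
top lid_front 0.55 [-0.2 -1.8]
top lid_front 0.27 [ 25.5 -33.9]
[ 0.4329 -0.2979  0.17    1.6901  1.6799]
{'case': array([ 0.433, -0.298,  0.055]), 'flap_hinge': array([ 0.418, -0.238,  0.105]), 'flap_edge': array([ 0.415, -0.224,  0.219]), 'lid_hinge': array([ 0.493, -0.288,  0.112]), 'lid_front': array([ 0.526, -0.282,  0.231])}
```

View pics/fit.png

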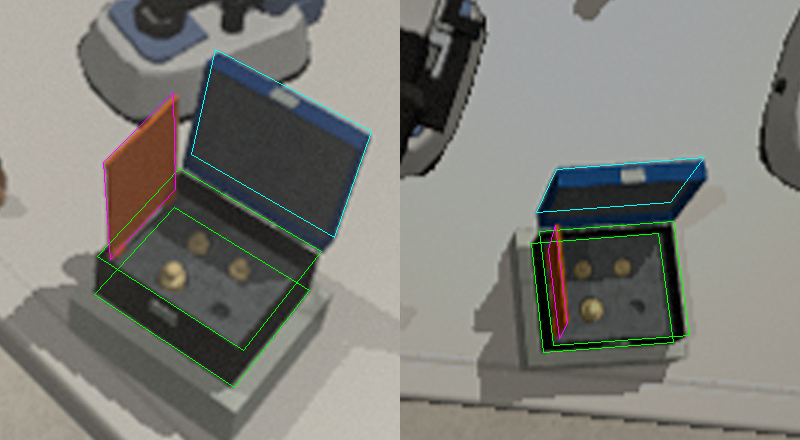

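The overlay matches the rim, flap and lid to within a few mm. The case is at (0.433, -0.298), yaw about 0.17 rad, with the flap at about 1.69 and the lid at about 1.68. I'll move to the flap's outer side with the gripper shut.

Request:
drive_tool(commands=[[-25,-31,0,-4],[-50,-62,0,-8],[-75,-93,0,-12],[-100,-124,0,-16],[-125,-155,0,-20],[-150,-186,0,-24],[-175,-218,0,-28],[-200,-250,0,-32]], claw=0)

```text
time: 2.7
tcp_pos: [0.2906, 0.1755, 0.2455]
ee_rot: [-0.262, 3.13, 0.0]
force: [1.1, -0.6, 1.0]
opening: -0.0004
gripper_force: 0.0
```

```bash
cat >> h.py <<'E'
CASE=np.array([.4329,-.2979,.055]); YAW=.17
def where():
    s=r.get_state(); Rz=R.from_euler('z',YAW).as_matrix(); T=R.from_rotvec(s['ee_rot']).as_matrix()
    tip=s['tcp_pos']+T[:,2]*r.tip_extent
    print('t',round(s['time'],2),'tip case mm',np.round(1e3*Rz.T@(tip-CASE),1),'toolaxes in case\n',np.round(Rz.T@T,3).T,'\nj',np.round(s['joints'],2),'F',np.round(s['force'],1),round(s['opening'],3))
    return s,T,Rz,tip
def to(pt):
    s,T,Rz,tip=where(); print('shift mm',np.round(1e3*T.T@(CASE+Rz@np.array(pt)/1e3-tip),1))
E
python3 -c "
from h import *
to([-20,130,125])"
```

```text
t 2.7 tip case mm [-60.2 490.7 176.5] toolaxes in case
 [[-1.     0.003 -0.001]
 [ 0.003  1.     0.   ]
 [ 0.001  0.    -1.   ]] 
j [ 0.54 -0.06 -0.51  1.12 -0.    0.38] F [ 1.1 -0.6  1. ] -0.0
shift mm [ -41.1 -360.6   51.5]
```

Request:
drive_tool(commands=[[-5,-45,0,0],[-10,-90,0,0],[-15,-135,5,0],[-20,-180,10,0],[-25,-225,20,0],[-30,-270,30,0],[-38,-315,40,0],[-45,-360,50,0]])

```text
time: 3.5
tcp_pos: [0.3938, -0.1731, 0.1952]
ee_rot: [-0.256, 3.13, -0.0]
force: [1.3, 0.5, 0.4]
opening: 0.0001
gripper_force: 0.0
```

```bash
python3 - <<'E'
from h import *
to([-15,110,125])
S=2; ims=[]
c=cams.camera('scene'); im=cv2.resize(c['color'][:,:,::-1],None,fx=S,fy=S)
ims=im[260:760,380:880]
w=cams.camera('wrist')['color'][:,:,::-1]
cv2.imwrite('pics/m2.png',np.hstack([cv2.resize(ims,(400,400)),cv2.resize(w,(400,300),)[:,:] if 0 else cv2.copyMakeBorder(cv2.resize(w,(400,300)),0,100,0,0,0)]))
E
```

```text
t 3.5 tip case mm [-17.4 129.6 126.2] toolaxes in case
 [[-1.     0.007 -0.001]
 [ 0.007  1.    -0.   ]
 [ 0.001 -0.    -1.   ]] 
j [-0.41  0.13 -0.44  1.    0.   -0.58] F [1.3 0.5 0.4] 0.0
shift mm [ -2.5 -19.6   1.2]
```

View pics/m2.png

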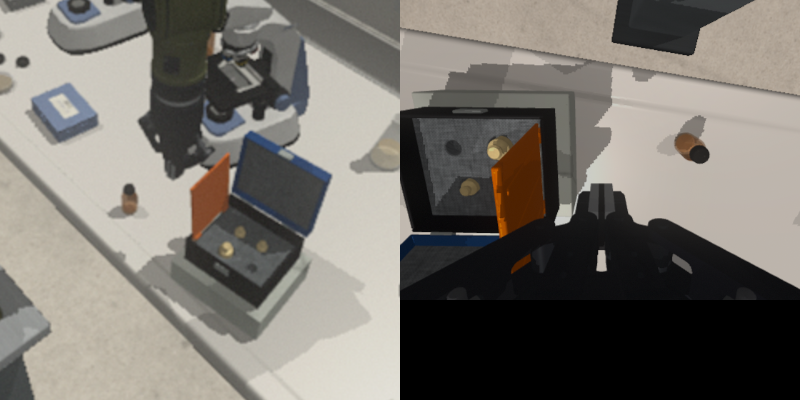

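The hand is outside the flap, with the fingertips near (185,170) in the left view, and the tool axes are aligned with the case. Next I fold the flap along its arc.

Request:
drive_tool(commands=[[-2,-12,-8,0],[-2,-24,-9,0],[-2,-36,-9,0],[-2,-46,-9,0],[-2,-54,-9,0],[-2,-64,-8,0],[-2,-74,-6,0],[-2,-86,-2,0]])

```text
time: 4.4
tcp_pos: [0.4096, -0.2562, 0.1972]
ee_rot: [-0.257, 3.131, -0.0]
force: [-0.3, 0.4, -0.5]
opening: 0.0
gripper_force: 0.2
```

```bash
python3 - <<'E'
from h import *
to([-15,32,122])
E
```

```text
t 4.4 tip case mm [-15.9  45.1 128.2] toolaxes in case
 [[-1.     0.006 -0.   ]
 [ 0.006  1.    -0.   ]
 [ 0.    -0.    -1.   ]] 
j [-0.56  0.22 -0.33  1.03 -0.   -0.72] F [-0.3  0.4 -0.5] 0.0
shift mm [ -1.  -13.    6.2]
```

Request:
drive_tool(commands=[[0,-12,6,0],[0,-22,13,0],[0,-31,22,0],[0,-41,36,0],[0,-45,44,0],[0,-48,52,0],[0,-50,60,0],[0,-51,67,0]])

```text
time: 5.2
tcp_pos: [0.4177, -0.3057, 0.1297]
ee_rot: [0.257, -3.131, -0.0]
force: [0.2, -0.7, 1.1]
opening: -0.0
gripper_force: 0.1
```

```bash
python3 - <<'E'
from h import *
to([-15,-10,53])
c=cams.camera('scene'); im=cv2.resize(c['color'][:,:,::-1],None,fx=3,fy=3)[480:1080,660:1260]
cv2.imwrite('pics/m3.png',im)
E
```

```text
t 5.2 tip case mm [-16.3  -5.2  60.7] toolaxes in case
 [[-1.     0.006  0.   ]
 [ 0.006  1.     0.   ]
 [-0.     0.    -1.   ]] 
j [-0.63  0.33 -0.36  0.88  0.   -0.8 ] F [ 0.2 -0.7  1.1] -0.0
shift mm [-1.4 -4.8  7.7]
```

View pics/m3.png

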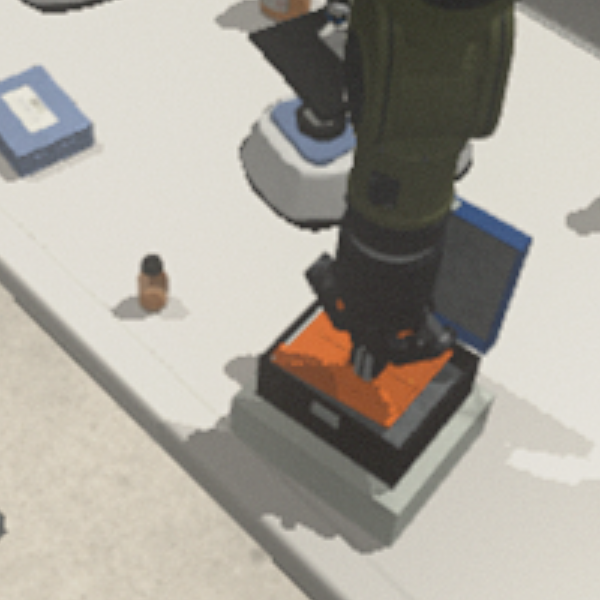

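The flap is nearly flat under the fingertips at (370,360), and the lid is untouched. I'll finish the press gently, a little closer to the free edge.

Request:
drive_tool(commands=[[0,-6,2,0],[0,-12,3,0],[0,-17,5,0],[0,-20,7,0],[0,-20,8,0],[0,-20,9,0],[0,-20,9.5,0],[0,-20,9.5,0]])

```text
time: 6.05
tcp_pos: [0.4209, -0.3253, 0.1207]
ee_rot: [0.257, -3.131, -0.0]
force: [0.5, 0.4, 0.3]
opening: 0.0003
gripper_force: 0.0
```

Request:
drive_tool(commands=[[0,0,0.5,0],[0,0,1,0],[0,0,1,0],[0,0,1.5,0],[0,0,1.5,0],[0,0,2,0],[0,0,2,0],[0,0,2,0]])

```text
time: 6.85
tcp_pos: [0.421, -0.3254, 0.1199]
ee_rot: [-0.257, 3.13, -0.0]
force: [-2.8, 1.6, 10.2]
opening: 0.0
gripper_force: 4.9
```

The flap is flat, with the reaction force now showing. I lift clear, check, and go over the lid.

Request:
drive_tool(commands=[[0,0,-15,0],[0,5,-50,0],[0,10,-95,0],[0,15,-140,0],[0,20,-165,0],[-30,25,-170,0],[-70,25,-170,0],[-110,25,-170,0]])

```text
time: 7.65
tcp_pos: [0.5267, -0.2829, 0.2896]
ee_rot: [-0.256, 3.13, -0.002]
force: [-0.4, -1.4, -0.2]
opening: -0.0004
gripper_force: 0.0
```

```bash
python3 - <<'E'
from h import *
to([140,0,150])
c=cams.camera('scene'); im=cv2.resize(c['color'][:,:,::-1],None,fx=3,fy=3)[480:1080,660:1260]
w=cams.camera('top')['color'][:,:,::-1]; w=cv2.resize(w[130:280,280:430],None,fx=2,fy=2)
o=np.zeros((500,800,3),np.uint8); o[:500,:500]=cv2.resize(im,(500,500)); o[:300,500:800]=w
cv2.imwrite('pics/m4.png',o)
E
```

```text
t 7.65 tip case mm [ 95.   -1.1 220.6] toolaxes in case
 [[-1.     0.007 -0.001]
 [ 0.007  1.    -0.001]
 [ 0.001 -0.001 -1.   ]] 
j [-0.49  0.37  0.14  1.34 -0.   -0.66] F [-0.4 -1.4 -0.2] -0.0
shift mm [-44.9   1.5  70.6]
```

View pics/m4.png

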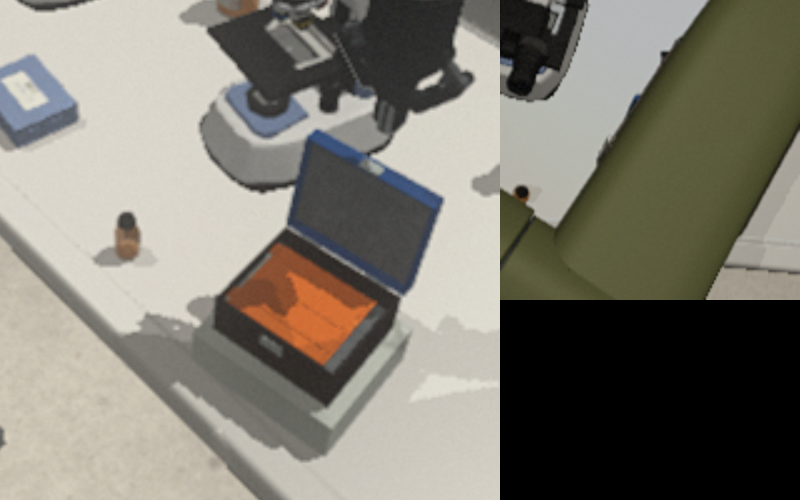

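The flap lies flat over the weights at (300,300). The lid is still open and nothing else has moved. Next I go down behind the lid.

Request:
drive_tool(commands=[[-25,0,0,0],[-45,0,0,0],[-45,0,25,0],[-45,0,50,0],[-45,0,60,0],[-35,0,60,0],[-22,0,60,0],[-12,0,60,0]])

```text
time: 8.55
tcp_pos: [0.5364, -0.2815, 0.2302]
ee_rot: [-0.256, 3.13, -0.001]
force: [0.9, 0.2, 2.0]
opening: -0.0004
gripper_force: 0.9
```

```bash
python3 - <<'E'
from h import *
to([74,0,163])
E
```

```text
t 8.55 tip case mm [104.8  -1.3 161.2] toolaxes in case
 [[-1.     0.007 -0.001]
 [ 0.007  1.    -0.001]
 [ 0.001 -0.001 -1.   ]] 
j [-0.48  0.4   0.04  1.2  -0.   -0.65] F [0.9 0.2 2. ] -0.0
shift mm [30.8  1.1 -1.9]
```

Request:
drive_tool(commands=[[10,0,0,0],[20,0,-1,0],[31,0,-2,0],[42,0,-2,0],[52,0,-1,0],[63,0,2,0],[73,0,5,0],[83,0,10,0]])

```text
time: 9.35
tcp_pos: [0.4544, -0.2946, 0.2184]
ee_rot: [0.257, -3.131, -0.0]
force: [0.3, 0.5, 1.2]
opening: -0.0002
gripper_force: 0.6
```

```bash
python3 - <<'E'
from h import *
to([13,0,146])
c=cams.camera('scene'); im=cv2.resize(c['color'][:,:,::-1],None,fx=3,fy=3)[480:1080,660:1260]
cv2.imwrite('pics/m5.png',im)
E
```

```text
t 9.35 tip case mm [ 21.7  -0.4 149.4] toolaxes in case
 [[-1.     0.006  0.   ]
 [ 0.006  1.     0.   ]
 [-0.     0.    -1.   ]] 
j [-0.58  0.3  -0.15  1.12 -0.   -0.74] F [0.3 0.5 1.2] -0.0
shift mm [8.7 0.3 3.4]
```

View pics/m5.png

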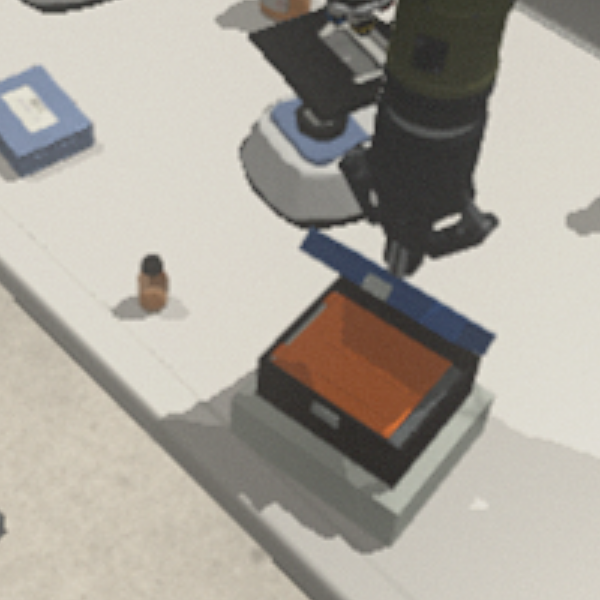

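The lid is about half closed, with the fingertips on its outer face at (400,265) near the front edge. I continue along the arc.

Request:
drive_tool(commands=[[9,0,4,0],[17,0,11,0],[25,0,18,0],[33,0,26,0],[39,0,34,0],[44,0,43,0],[49,0,52,0],[51,0,60,0]])

```text
time: 10.2
tcp_pos: [0.4043, -0.3027, 0.1578]
ee_rot: [0.256, -3.13, -0.001]
force: [-0.3, -0.2, 0.8]
opening: -0.0005
gripper_force: 0.3
```

```bash
python3 - <<'E'
from h import *
to([-35,0,76.5])
E
```

```text
t 10.2 tip case mm [-29.    0.1  88.8] toolaxes in case
 [[-1.     0.007  0.001]
 [ 0.007  1.     0.   ]
 [-0.001  0.    -1.   ]] 
j [-0.64  0.28 -0.35  0.94 -0.   -0.81] F [-0.3 -0.2  0.8] -0.001
shift mm [ 5.9 -0.1 12.3]
```

Request:
drive_tool(commands=[[3,0,3,0],[6,0,6,0],[8,0,8,0],[10,0,10,0],[10,0,11,0],[10,0,12,0],[10,0,12.5,0],[10,0,12.5,0]])

```text
time: 11.0
tcp_pos: [0.3953, -0.3044, 0.1463]
ee_rot: [-0.257, 3.131, 0.0]
force: [-0.6, -0.3, -0.7]
opening: -0.0
gripper_force: 0.0
```

Request:
drive_tool(commands=[[0,0,0.5,0],[0,0,1,0],[0,0,1,0],[0,0,1.5,0],[0,0,1.5,0],[0,0,2,0],[0,0,2,0],[0,0,2,0]])

```text
time: 11.8
tcp_pos: [0.3953, -0.3045, 0.1452]
ee_rot: [-0.257, 3.131, -0.001]
force: [-2.4, 1.6, 7.6]
opening: -0.0002
gripper_force: 3.9
```

The lid is at its stop, at 76.5 mm. I take the hand clear and check.

Request:
drive_tool(commands=[[0,0,-10,0],[0,0,-40,0],[0,0,-80,0],[0,20,-120,0],[0,60,-130,0],[0,105,-130,0],[0,150,-130,0],[0,190,-130,0]])

```text
time: 12.6
tcp_pos: [0.3638, -0.1153, 0.2748]
ee_rot: [-0.256, 3.13, 0.0]
force: [1.0, 0.8, 0.6]
opening: -0.0003
gripper_force: 0.0
```

```bash
python3 - <<'E'
from h import *
where()
c=cams.camera('scene'); im=cv2.resize(c['color'][:,:,::-1],None,fx=3,fy=3)[480:1080,500:1260]
cv2.imwrite('pics/m6.png',im)
for n in("scene","top"):
    c=cams.camera(n); P=case_pts([*CASE[:2],YAW,0,0])
    for t in("lid_front","lid_hinge"): print(n,t,np.round(proj(c,P[t])[0],1),[(np.round(d['pixel'],1),round(d['score'],2)) for d in models.mark_of(n,t)[:2]])
E
```

```text
t 12.6 tip case mm [-37.2 191.6 205.8] toolaxes in case
 [[-1.     0.007 -0.001]
 [ 0.007  1.     0.   ]
 [ 0.001  0.    -1.   ]] 
j [-0.31 -0.   -0.37  1.2   0.   -0.47] F [1.  0.8 0.6] -0.0
scene lid_front [330.  289.5] [(array([328.5, 288.2]), 0.96)]
scene lid_hinge [356.5 262.7] [(array([355.1, 262.4]), 0.87)]
top lid_front [370.3 233.8] [(array([214.7, 206.1]), 0.74), (array([367.6, 235.4]), 0.71)]
top lid_hinge [363.7 196.1] [(array([362.7, 197.1]), 0.67)]
```

View pics/m6.png

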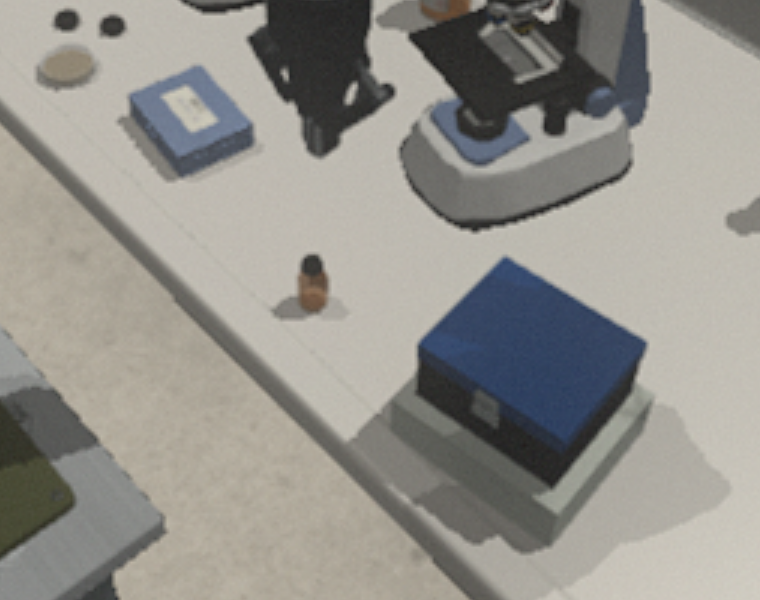

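The lid is flush and shut, with its front edge near (490,400). The dropper, box and dish stand where they were, and the hand is clear.

```bash
python3 -c "
from station import r
print(r.close_job())"
```

```text
the job is handed in; nothing more can be done
None
```

The case is closed and handed in at about 13 s: flap folded flat first, then the lid pushed shut to its stop (pushes of about 10 N and 8 N), hand clear, and dropper, dish and box still in place in the final picture.

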